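# Set the bottle-size dial of a label jig by counting clicks

### The arm

A 6-joint arm with a two-finger parallel gripper is mounted at the origin on the work surface; the furniture and walls round the work are solid. World frame = base frame: x ahead of the robot, y to its left, z up, the work surface at z = 0. Lengths are in m, angles in rad, forces in N, time in s.
With the tool pointing down it reaches from about 0.35 to 0.775 m from the base axis. Payload 5.5 kg.
Tool frame: the origin (TCP) lies on the centre line of the jaws, within the pads' length; the fingertips stand 17 mm ahead of it and the grasp point (between the pads) lies 2 mm behind it; z points along the fingers, x is the direction in which the jaws open and shut, and the axes are right-handed (so a half turn about z gives the same grasp; the last joint's range is limited). The gripper opens to 85 mm and grips with 20 to 120 N. Pads are 22 mm wide; open, the fingers measure 114 mm over their backs; the gripper's body (76 mm by 85 mm) begins 54 mm behind the grasp point. The pads swing forward as they close: fully open they stand 13 mm farther back than shut.
Start: joints at [1.205, 0.313, 0.046, 1.304, 0, 1.431], TCP at [0.129, 0.56, 0.248] pointing down, gripper open.
Joint ranges: [-2.76, 2.76], [-0.86, 1.69], [-1.03, 1.26], [-2.2, 2.34], [-1.47, 1.5], [-3.14, 3.14]. Speed limits (rad/s): [2.57, 2.57, 3.14, 3.14, 3.14, 3.14].

### API

Orientations are given as [roll, pitch, yaw] about the fixed x, y, z axes, in that order (R = Rz(yaw) Ry(pitch) Rx(roll)).
In Python, from station import robot gives the robot as it stands. The module is installed in compiled form; this text tells all that it offers.
- The arm moves only by the tool apply_moves, never from a script. Its argument "series" is one flat list of numbers, 6 for each row, row after row: the shift along the tool's x, y, z in m, then the turn, a rotation vector about the tool's x, y, z in degrees. In form: [tx, ty, tz, ax, ay, az, tx, ty, tz, ax, ay, az, ...]. A call has 1 to 12 rows; each row shifts and turns the commanded pose from where the row before left it, along the tool's axes as they then stand; what a row does not reach is not made up. A row lasts 1/10 s, in which the tool goes at most 50 mm and 8.59 degrees, less where a joint would pass 70% of its speed; a pose out of reach is approached as far as the arm can. A call is refused whole if a number of a shift passes 0.05 or a number of a turn 8.59, either way. A call with a gripper value outside its range is refused whole. "hand" is the opening, from 0 (shut) to 1 (fully open), set as the call begins (left out, the last holds). The fingers move at their own pace and stop on an object; the grip force is fixed at half the most. Time passes only in rows, so rows that do not move let the fingers close. It gives the time, the measured TCP pose, the force and the opening at its end, in the units of the state.
- robot.observe(): the state, without advancing time (a new reading comes with each control period).
- robot.camera(name): name is "side" or "top" or "wrist"; returns the picture (400x640x3 uint8, red, green, blue); there is no depth.
- robot.get_calibration(name): a dict with "vertical_fov" (degrees; the focal length in pixels is half the picture's height over the tangent of half this angle, whatever the lens; pixels are square), "cx", "cy" (the principal point, pixels), "k1" (the pictures are not rectified: a ray, as slopes to the right and down, at radius r is drawn at 1 + k1 r^2 times it, then the intrinsics apply), "extrinsics" (4x4, takes a point from camera to world coordinates). Camera axes: x right, y up, looking along -z (the intrinsics and any distortion apply to the point x, -y, -z); pixel columns grow to the right and rows downward; lengths in m; the calibration is good to about 2 mm. A picture is of the moment at which its call begins: read the wrist's pose just before it. get_calibration takes no time and is no camera call; for the wrist camera it gives the pose at the moment of the call.
- robot.sign_off(): hands the job in, once; it reports no verdict.
The state is a dict: "t": time; "joint_pos": joint angles; "qvel": joint speeds; "joint_efforts": joint torques, N m; "position": TCP position; "tool_rot": TCP orientation; "contact_force": force on the tool from outside, world axes, zero at the start; "moment": the same for the moment, N m; "opening": opening from 0.0 (shut) to 1.0 (fully open).
Only numpy, scipy, OpenCV 4.12 (cv2) and the standard library are available. Lean on these libraries where they do the work, as an engineer would, in place of code of your own. Each camera call takes 0.05 s, during which the arm holds its last target.

### The job

Set the label jig on the bench to the fourth bottle size: turn its round knob gently anticlockwise until it comes up against its end stop, without forcing it, then turn it clockwise exactly four clicks. Let go with the knob resting in that fourth click, and leave the bottle, tin and label roll beside the jig alone.

Things in the scene. Friction and masses are not known exactly. Their poses are not given: they have to be found in the camera images.
- jig: Label jig, fixed to the bench: aluminium base plate 190 x 164 x 10 mm with a grey housing 96 x 96 mm on it, its flat top 46 mm above the bench. Origin on the bench exactly under the knob's vertical axis. z up; +x points from the housing to the wooden trough (two low rails) to the robot's left. Nothing of the jig but the knob stands higher than the housing's top.
- knob_centre (a point): Point on the knob's axis 68 mm above the bench, to grip at (fixed to the jig, axes as the jig's). The knob is round, black, knurled, 45 mm in diameter, in the middle of the housing's top, its side 48 to 84 mm above the bench. It turns about the vertical axis, can be gripped across any diameter and carries no mark.
- knob_top (a point): Middle of the knob's top, 84 mm above the bench (fixed to the jig). Travel: anticlockwise (seen from above) the knob ends at a solid stop hidden in the housing; it starts somewhere 50 to 110 degrees clockwise of the stop and turns about 150 degrees in all.
- knob_foot (a point): Foot of the knob on its axis, 48 mm above the bench (fixed to the jig). Clicks: a spring pawl holds the knob in rests. One rest, click zero, lies right at the end stop (within 3 degrees); each rest after it is one click. They are unevenly spaced, 15 to 30 degrees apart. Leaving one takes about 0.2 to 0.3 N m, falling to zero midway; then the knob is pulled on into the next. Friction 0.01 N m.
- end_stop: The small pin inside the housing that is the knob's end stop, 36 mm from its axis (hidden, cannot be touched). It sits on a stiff spring: pressed on, the stop gives about 0.1 rad per 1.2 N m at the knob, and keeps pushing back. It must not be loaded with more than 40 N, about 1.4 N m at the knob; 0.7 N m is plain to feel and safe.
- gate_face (a point): Middle of the face of the small steel gate (50 x 6 x 34 mm) across the end of the trough, 40 mm above the bench. A cam under the knob drives it: it moves along the jig's +y, by up to 16 mm and not in proportion, as the knob turns clockwise. It is held by a light spring and need not be touched.
- gate_zero (a point): Point fixed to the jig where gate_face lies when the knob rests at click zero (axes as the jig's).
- bottle_mid (a point): Bystander: dropper bottle, 39 mm diameter, 102 mm high, standing; the point half-way up.
- tin_mid (a point): Bystander: flat round tin, 59 mm diameter, 26 mm high; its centre.
- roll_mid (a point): Bystander: roll of blank labels lying flat, 64 mm diameter, 26 mm high; its centre.

How it is judged:
By the outcome, as a careful person would: the job done as asked, in the order asked, and still so for the second after the job is handed in, with the robot touching nothing.
It also fails if it takes over 70 s, if anything falls off the work surface, if the arm or the gripper's body presses on something with over 40 N, if the wrist force passes 120 N, or if a joint passes its speed limit or range.

## Working session

There is one attempt and no reset: what is moved stays moved. The work goes in short steps, Python scripts to look and compute and a tool call to move; the robot and the scene stay as the last step left them, time stands still between calls to the robot, and variables do not carry over. Pictures are saved under pics/ and viewed, and the job is handed in when it is done.

Besides the shell and the picture viewer there is one more tool, called as a command line: name --argument value ..., lists and objects as JSON in quotes. apply_moves: Moves the arm, as the interface text tells. Its arguments: {"type":"object","properties":{"series":{"type":"array","items":{"type":"number"}},"hand":{"type":"number"}},"required":["series"]}

```bash
mkdir -p pics; cat > h.py <<'E'
import numpy as np, cv2
from station import robot
from scipy.spatial.transform import Rotation as R
def snap(n,f):
    c=robot.get_calibration(n); im=robot.camera(n); cv2.imwrite('pics/'+f,im[:,:,::-1]); return c,im
def ray(c,u,v):
    f=200/np.tan(np.radians(c['vertical_fov'])/2)
    d=np.array([(u-c['cx'])/f,(v-c['cy'])/f]); x=d.copy()
    for _ in range(30): x=d/(1+c['k1']*(x@x))
    E=np.array(c['extrinsics']); return E[:3,3],E[:3,:3]@np.array([x[0],-x[1],-1])
def onz(c,u,v,z):
    o,d=ray(c,u,v); return o+d*(z-o[2])/d[2]
def proj(c,p):
    E=np.array(c['extrinsics']); q=E[:3,:3].T@(np.array(p)-E[:3,3]); s=np.array([q[0],-q[1]])/-q[2]
    f=200/np.tan(np.radians(c['vertical_fov'])/2); s=s*(1+c['k1']*(s@s)); return s*f+[c['cx'],c['cy']]
def st():
    s=robot.observe()
    for k in s: print(k,np.round(s[k],4))
E
python3 - <<'E'
from h import *
st()
for n in('side','top','wrist'):
    c,_=snap(n,n+'0.png'); print(n,{k:np.round(v,4).tolist() for k,v in c.items()})
E
```

```text
t 0.0
joint_pos [ 1.2054  0.314   0.045   1.3036 -0.      1.4312]
qvel [ 0.0005  0.0012  0.0005 -0.0007  0.0014  0.0008]
joint_efforts [ 1.30000e-03 -4.80628e+01  2.98533e+01  1.94000e-02 -3.00000e-04
  0.00000e+00]
position [0.1286 0.5599 0.2474]
tool_rot [-3.1413e+00  1.8000e-03  1.3450e+00]
contact_force [ 0.4784  0.5285 -0.1954]
moment [-0.0131 -0.0154  0.0084]
opening 1.0013
side {'vertical_fov': 42.6751, 'cx': 307.2272, 'cy': 194.1851, 'k1': -0.1569, 'extrinsics': [[-0.9999, -0.0115, 0.0013, 0.4555], [0.0061, -0.4351, 0.9004, 1.4319], [-0.0098, 0.9003, 0.4351, 0.776], [0.0, 0.0, 0.0, 1.0]]}
top {'vertical_fov': 55.3799, 'cx': 324.8925, 'cy': 192.6801, 'k1': -0.0156, 'extrinsics': [[-0.0006, 0.9979, -0.0644, 0.373], [-0.9998, -0.002, -0.021, -0.0406], [-0.0211, 0.0643, 0.9977, 1.1517], [0.0, 0.0, 0.0, 1.0]]}
wrist {'vertical_fov': 66.9303, 'cx': 314.6338, 'cy': 197.5141, 'k1': -0.0235, 'extrinsics': [[0.2244, -0.9248, -0.3074, 0.0496], [0.9745, 0.2124, 0.0724, 0.5771], [-0.0016, -0.3158, 0.9488, 0.3735], [0.0, 0.0, 0.0, 1.0]]}
```

View pics/side0.png

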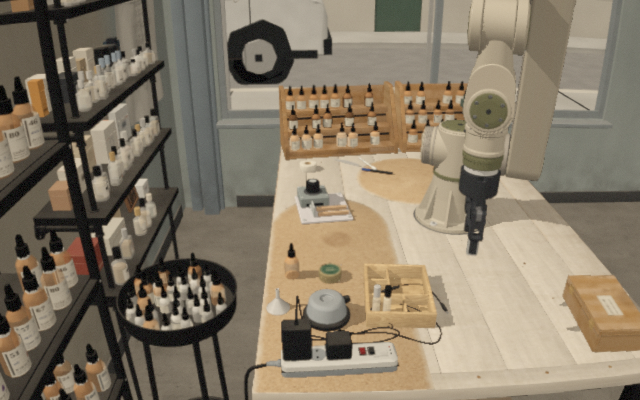

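View pics/top0.png

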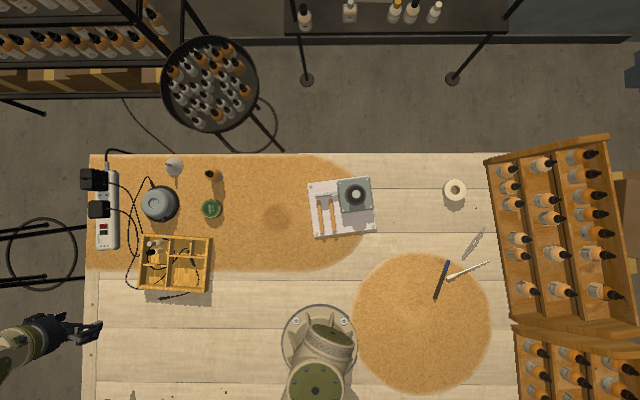

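View pics/wrist0.png

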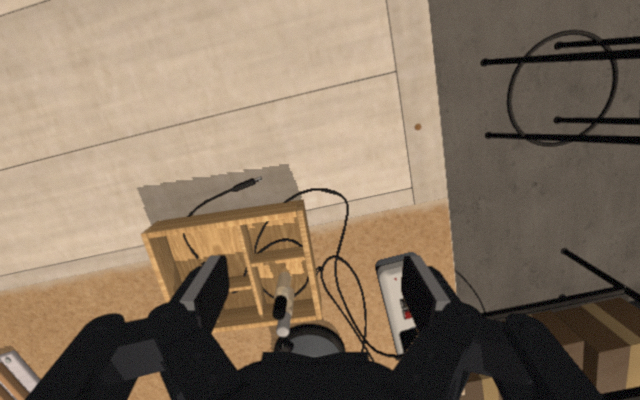

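The side view shows the knob at about (313,185). The top view shows it at about (355,196), with the bottle at (210,173), the tin at (211,209) and the roll at (454,190). The wrist view doesn't show the jig yet.

```bash
python3 - <<'E'
from h import *
for n,b in (('top',(300,165,390,250)),('side',(280,165,370,230))):
    im=cv2.imread(f'pics/{n}0.png'); c=robot.get_calibration(n)
    x0,y0,x1,y1=b
    m=(im.max(2)<60).astype(np.uint8); 
    k=np.zeros_like(m);k[y0:y1,x0:x1]=m[y0:y1,x0:x1]
    nn,l,s,ce=cv2.connectedComponentsWithStats(k)
    for i in range(1,nn):
        if s[i,4]>20: print(n,s[i],ce[i],onz(c,*ce[i],.084),onz(c,*ce[i],.068))
    cv2.imwrite(f'pics/{n}z.png',cv2.resize(im[y0:y1,x0:x1],None,fx=6,fy=6,interpolation=cv2.INTER_CUBIC))
E
```

```text
top [348 186  16  17 138] [355.23188406 194.26086957] [ 0.43722092 -0.10312264  0.084     ] [ 0.43818384 -0.10405988  0.068     ]
side [306 181  14  12 132] [312.56060606 187.25      ] [ 0.43609353 -0.05056297  0.084     ] [ 0.43564522 -0.08483932  0.068     ]
```

View pics/topz.png

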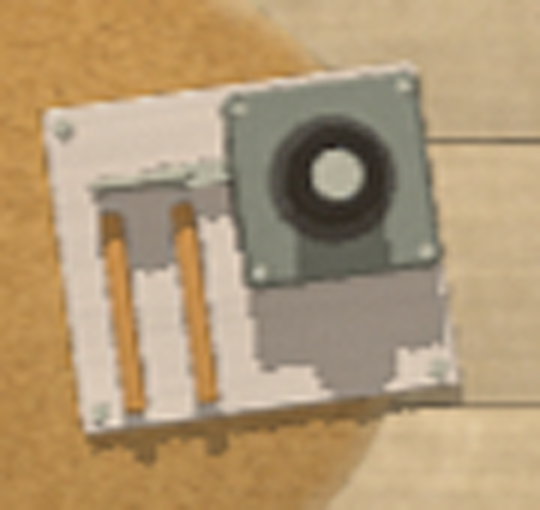

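View pics/sidez.png

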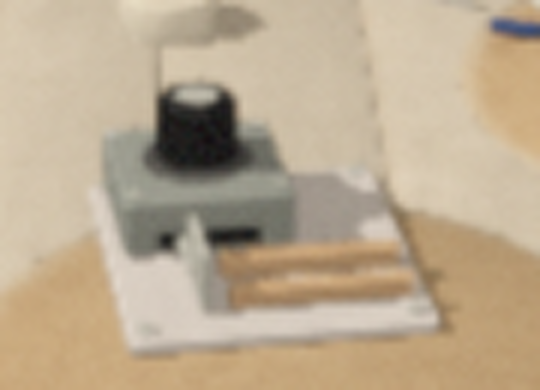

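apply_moves --series '[-0.019,0.034,0,0,0,0,-0.019,0.034,0,0,0,0,-0.019,0.034,0,0,0,0,-0.019,0.034,0,0,0,0,-0.019,0.034,0,0,0,0,-0.019,0.034,0,0,0,0,-0.019,0.034,0,0,0,0,-0.019,0.034,0,0,0,0,-0.019,0.034,0,0,0,0,-0.019,0.034,0,0,0,0]' --hand 1

```text
t: 1.15
position: [0.4184, 0.2978, 0.2482]
tool_rot: [-3.141, 0.0, 1.345]
contact_force: [-0.0, 0.9, -0.4]
opening: 0.996
```

apply_moves --series '[-0.0325,0.009,0,0,0,0,-0.0325,0.009,0,0,0,0,-0.0325,0.009,0,0,0,0,-0.0325,0.009,0,0,0,0,-0.0325,0.009,0,0,0,0,-0.0325,0.009,0,0,0,0,-0.0325,0.009,0,0,0,0,-0.0325,0.009,0,0,0,0,-0.0325,0.009,0,0,0,0,-0.0325,0.009,0,0,0,0,-0.0325,0.009,0,0,0,0,-0.0325,0.009,0,0,0,0]'

```text
t: 2.35
position: [0.4352, -0.1065, 0.2482]
tool_rot: [-3.141, -0.0, 1.345]
contact_force: [0.2, -0.6, -0.5]
opening: 1.005
```

apply_moves --series '[0,0,0,0,0,8.5,0,0,0,0,0,8.5,0,0,0,0,0,8.5,0,0,0,0,0,8.5,0,0,0,0,0,8.5,0,0,0,0,0,8.5,0,0,0,0,0,8.5,0,0,0,0,0,0]'

```text
t: 3.15
position: [0.4353, -0.1051, 0.2481]
tool_rot: [-3.141, 0.0, 0.306]
contact_force: [0.5, -0.0, 0.4]
opening: 0.999
```

```bash
python3 - <<'E'
from h import *
st()
c,_=snap('wrist','wrist1.png'); print(c['extrinsics'].round(4).tolist() if hasattr(c['extrinsics'],'round') else c['extrinsics'])
print(proj(c,[.437,-.104,.084]))
E
```

```text
t 3.15
joint_pos [-4.1650e-01  6.7800e-02 -2.5880e-01  1.2446e+00  1.0000e-04  8.4820e-01]
qvel [ 0.0013 -0.001   0.0011  0.0023 -0.0006 -0.131 ]
joint_efforts [-1.12000e-02 -3.36030e+01  2.96064e+01  3.00000e-03 -1.00000e-04
  1.04030e+00]
position [ 0.4353 -0.1051  0.2481]
tool_rot [-3.1412e+00  3.0000e-04  3.0610e-01]
contact_force [ 0.4583 -0.0051  0.4398]
moment [ 0.0036 -0.0275 -0.0316]
opening 0.999
[[0.9537, -0.2856, -0.0947, 0.4109], [0.3009, 0.9049, 0.301, -0.0289], [-0.0002, -0.3155, 0.9489, 0.3741], [0.0, 0.0, 0.0, 1.0]]
[316.98407761 181.20728231]
```

View pics/wrist1.png

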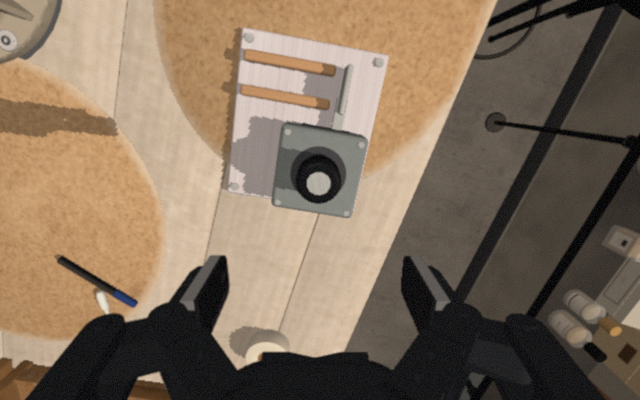

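The wrist view shows the knob's top disc at about (318,183). The prediction from the top view was (317,181).

```bash
cat >> h.py <<'E'
def disc(c,im,b):
    x0,y0,x1,y1=b; h=cv2.cvtColor(np.ascontiguousarray(im[y0:y1,x0:x1]),cv2.COLOR_RGB2GRAY)
    m=(h>130).astype(np.uint8); n,l,s,ce=cv2.connectedComponentsWithStats(m)
    return [(s[i].tolist(),(ce[i]+[x0,y0]).round(2),onz(c,*(ce[i]+[x0,y0]),.084).round(4)) for i in range(1,n) if s[i,4]>15]
E
python3 - <<'E'
from h import *
c=robot.get_calibration('wrist'); im=cv2.imread('pics/wrist1.png')[:,:,::-1]
print(disc(c,im,(302,165,338,200)))
for p in((287,131),(362,142),(347,213),(277,205)): print(onz(c,*p,.046).round(4))
c=robot.get_calibration('top'); im=cv2.imread('pics/top0.png')[:,:,::-1]
print(disc(c,im,(349,187,364,202)))
c=robot.get_calibration('side'); im=cv2.imread('pics/side0.png')[:,:,::-1]
print(disc(c,im,(307,176,319,186)), proj(c,[.437,-.104,.084]))
E
```

```text
[([5, 7, 23, 23, 415], array([318.13, 183.05]), array([ 0.4387, -0.1055,  0.084 ]))]
[ 0.393  -0.0708  0.046 ]
[ 0.4733 -0.0574  0.046 ]
[ 0.4855 -0.1396  0.046 ]
[ 0.4053 -0.1549  0.046 ]
[([3, 3, 8, 8, 54], array([355.61, 193.61]), array([ 0.439 , -0.1042,  0.084 ]))]
[([0, 0, 12, 6, 62], array([312.53, 178.16]), array([ 0.4351, -0.1219,  0.084 ]))] [312.03248809 180.38452224]
```

apply_moves --series '[0.0033,0.001,0.02,0,0,0,0,0,0.02,0,0,0,0,0,0.02,0,0,0,0,0,0.02,0,0,0,0,0,0.02,0,0,0,0,0,0,0,0,0,0,0,0,0,0,0]'

```text
t: 3.9
position: [0.4388, -0.105, 0.1484]
tool_rot: [-3.141, 0.001, 0.308]
contact_force: [-1.7, 0.2, 0.4]
opening: 1.0
```

```bash
python3 - <<'E'
from h import *
st()
c,im=snap('wrist','wrist2.png'); p=proj(c,[.4388,-.1052,.084]);print(p)
x,y=p.astype(int); print(disc(c,im,(x-35,y-35,x+35,y+35)))
E
```

```text
t 3.9
joint_pos [-4.132e-01  1.353e-01 -4.365e-01  9.998e-01  1.000e-04  8.492e-01]
qvel [ 0.0014 -0.0132  0.0255  0.004  -0.0019  0.0091]
joint_efforts [ 4.00000e-03 -3.43938e+01  2.63849e+01 -1.55000e-02 -5.00000e-04
 -2.14000e-02]
position [ 0.4388 -0.105   0.1484]
tool_rot [-3.1409e+00  6.0000e-04  3.0840e-01]
contact_force [-1.6838  0.2064  0.4022]
moment [-0.017   0.0486  0.0001]
opening 1.0001
[315.19976401 220.94497574]
[([18, 21, 35, 32, 853], array([315.03, 221.44]), array([ 0.4388, -0.1056,  0.084 ])), ([36, 39, 34, 31, 258], array([338.9 , 245.91]), array([ 0.4604, -0.1182,  0.084 ])), ([0, 50, 29, 16, 101], array([291.2 , 243.11]), array([ 0.4279, -0.1263,  0.084 ])), ([0, 64, 34, 6, 118], array([291.96, 252.38]), array([ 0.4304, -0.1331,  0.084 ]))]
```

View pics/wrist2.png

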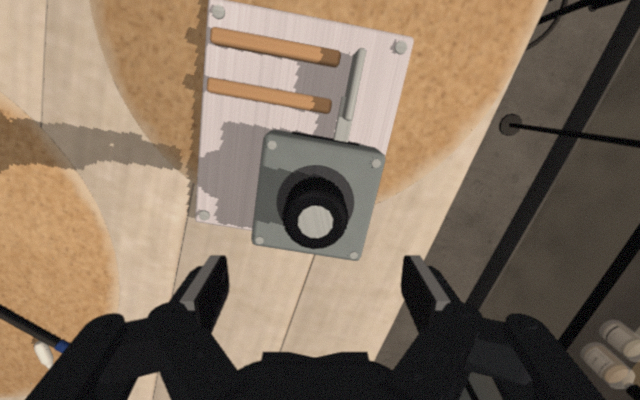

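The disc measures within 0.5 mm of target, so I'm descending and gripping.

apply_moves --series '[0,0.0004,0.015,0,0,0,0,0,0.015,0,0,0,0,0,0.015,0,0,0,0,0,0.015,0,0,0,0,0,0.01,0,0,0,0,0,0.008,0,0,0,0,0,0,0,0,0,0,0,0,0,0,0]'

```text
t: 4.75
position: [0.4394, -0.1056, 0.0707]
tool_rot: [3.141, -0.0, 0.307]
contact_force: [-0.2, 0.0, -0.6]
opening: 0.998
```

apply_moves --series '[0,0,0,0,0,0,0,0,0,0,0,0,0,0,0,0,0,0,0,0,0,0,0,0,0,0,0,0,0,0,0,0,0,0,0,0,0,0,0,0,0,0,0,0,0,0,0,0]' --hand 0

```text
t: 5.55
position: [0.4392, -0.1057, 0.071]
tool_rot: [3.141, -0.0, 0.306]
contact_force: [-1.3, -0.2, 5.1]
opening: 0.513
```

```bash
python3 - <<'E'
from h import *
st()
E
```

```text
t 5.55
joint_pos [-4.139e-01  2.166e-01 -5.526e-01  8.010e-01 -3.000e-04  8.504e-01]
qvel [-0.0002  0.     -0.0004  0.0004  0.0013  0.0006]
joint_efforts [ 1.71100e-01 -3.47870e+01  2.36419e+01 -7.73800e-01  1.95900e-01
  1.30000e-03]
position [ 0.4392 -0.1057  0.071 ]
tool_rot [ 3.1409e+00 -3.0000e-04  3.0650e-01]
contact_force [-1.3376 -0.2444  5.1427]
moment [ 0.0356  0.3648 -0.0403]
opening 0.5133
```

```bash
cat > m.py <<'E'
from station import robot; import numpy as np
s=robot.observe(); print('t',round(s['t'],2),'yaw',np.degrees(s['tool_rot'][2]).round(2),'q6',np.degrees(s['joint_pos'][5]).round(2),'Mz',[robot.observe()['moment'][2].round(3)],'F',np.round(s['contact_force'],1),'e6',round(s['joint_efforts'][5],3),'pos',np.round(s['position'],4),'M',np.round(s['moment'],2))
E
python3 m.py
```

```text
t 5.55 yaw 17.56 q6 48.72 Mz [np.float64(-0.04)] F [-1.3 -0.2  5.1] e6 0.001 pos [ 0.4392 -0.1057  0.071 ] M [ 0.04  0.36 -0.04]
```

apply_moves --series '[0,0,0,0,0,-3,0,0,0,0,0,-3,0,0,0,0,0,0]'

```text
t: 5.85
position: [0.4394, -0.1056, 0.071]
tool_rot: [3.141, -0.001, 0.412]
contact_force: [-1.0, -0.3, 5.2]
opening: 0.513
```

```bash
python3 m.py
```

```text
t 5.85 yaw 23.62 q6 42.67 Mz [np.float64(-0.058)] F [-1.  -0.3  5.2] e6 -0.3 pos [ 0.4394 -0.1056  0.071 ] M [ 0.14  0.22 -0.06]
```

apply_moves --series '[0,0,0,0,0,-3,0,0,0,0,0,-3,0,0,0,0,0,0]'

```text
t: 6.15
position: [0.4395, -0.1055, 0.071]
tool_rot: [3.141, -0.001, 0.517]
contact_force: [-1.0, -0.2, 5.8]
opening: 0.509
```

```bash
python3 m.py
```

```text
t 6.15 yaw 29.62 q6 36.68 Mz [np.float64(0.265)] F [-1.  -0.2  5.8] e6 -0.06 pos [ 0.4395 -0.1055  0.071 ] M [0.19 0.22 0.26]
```

apply_moves --series '[0,0,0,0,0,-3,0,0,0,0,0,-3,0,0,0,0,0,0]'

```text
t: 6.45
position: [0.4397, -0.1054, 0.071]
tool_rot: [3.141, -0.001, 0.621]
contact_force: [0.2, 1.7, 5.4]
opening: 0.508
```

```bash
python3 m.py
```

```text
t 6.45 yaw 35.57 q6 30.73 Mz [np.float64(-0.1)] F [0.2 1.7 5.4] e6 -0.356 pos [ 0.4397 -0.1054  0.071 ] M [ 0.29  0.11 -0.1 ]
```

apply_moves --series '[0,0,0,0,0,-3,0,0,0,0,0,-3,0,0,0,0,0,0]'

```text
t: 6.75
position: [0.4398, -0.1053, 0.071]
tool_rot: [3.141, -0.002, 0.726]
contact_force: [0.7, 1.5, 5.6]
opening: 0.507
```

```bash
python3 m.py
```

```text
t 6.75 yaw 41.58 q6 24.72 Mz [np.float64(0.032)] F [0.7 1.5 5.6] e6 -0.263 pos [ 0.4398 -0.1053  0.071 ] M [0.43 0.06 0.03]
```

apply_moves --series '[0,0,0,0,0,-3,0,0,0,0,0,-3,0,0,0,0,0,0]'

```text
t: 7.05
position: [0.44, -0.1052, 0.071]
tool_rot: [3.141, -0.002, 0.831]
contact_force: [-0.4, 2.0, 5.2]
opening: 0.513
```

```bash
python3 m.py
```

```text
t 7.05 yaw 47.6 q6 18.71 Mz [np.float64(0.3)] F [-0.4  2.   5.2] e6 0.028 pos [ 0.44   -0.1052  0.071 ] M [ 0.57 -0.09  0.3 ]
```

apply_moves --series '[0,0,0,0,0,-3,0,0,0,0,0,-3,0,0,0,0,0,0]'

```text
t: 7.35
position: [0.44, -0.1051, 0.071]
tool_rot: [3.14, -0.002, 0.934]
contact_force: [0.2, 3.4, 6.1]
opening: 0.508
```

```bash
python3 m.py
```

```text
t 7.35 yaw 53.54 q6 12.77 Mz [np.float64(-0.149)] F [0.2 3.4 6.1] e6 -0.434 pos [ 0.44   -0.1051  0.071 ] M [ 0.64 -0.09 -0.15]
```

apply_moves --series '[0,0,0,0,0,-3,0,0,0,0,0,0]'

```text
t: 7.55
position: [0.4401, -0.105, 0.071]
tool_rot: [3.14, -0.002, 0.987]
contact_force: [0.7, 3.2, 4.9]
opening: 0.512
```

```bash
python3 m.py
```

```text
t 7.55 yaw 56.55 q6 9.77 Mz [np.float64(-0.091)] F [0.7 3.2 4.9] e6 -0.345 pos [ 0.4401 -0.105   0.071 ] M [ 0.75 -0.16 -0.09]
```

apply_moves --series '[0,0,0,0,0,-3,0,0,0,0,0,0]'

```text
t: 7.75
position: [0.4401, -0.1049, 0.071]
tool_rot: [3.14, -0.003, 1.04]
contact_force: [0.8, 3.1, 5.4]
opening: 0.511
```

```bash
python3 m.py
```

```text
t 7.75 yaw 59.57 q6 6.75 Mz [np.float64(0.102)] F [0.8 3.1 5.4] e6 -0.211 pos [ 0.4401 -0.1049  0.071 ] M [ 0.82 -0.23  0.1 ]
```

apply_moves --series '[0,0,0,0,0,-3,0,0,0,0,0,0]'

```text
t: 7.95
position: [0.4402, -0.1048, 0.071]
tool_rot: [3.14, -0.003, 1.093]
contact_force: [0.3, 5.0, 4.8]
opening: 0.508
```

```bash
python3 m.py
```

```text
t 7.95 yaw 62.6 q6 3.73 Mz [np.float64(0.201)] F [0.3 5.  4.8] e6 -0.064 pos [ 0.4402 -0.1048  0.071 ] M [ 0.91 -0.34  0.2 ]
```

apply_moves --series '[0,0,0,0,0,-3,0,0,0,0,0,0]'

```text
t: 8.15
position: [0.4402, -0.1048, 0.071]
tool_rot: [3.14, -0.003, 1.145]
contact_force: [1.6, 3.5, 5.1]
opening: 0.514
```

```bash
python3 m.py
```

```text
t 8.15 yaw 65.61 q6 0.73 Mz [np.float64(0.259)] F [1.6 3.5 5.1] e6 -0.01 pos [ 0.4402 -0.1048  0.071 ] M [ 0.91 -0.29  0.26]
```

apply_moves --series '[0,0,0,0,0,-2.5,0,0,0,0,0,0]'

```text
t: 8.35
position: [0.4402, -0.1047, 0.071]
tool_rot: [3.14, -0.003, 1.188]
contact_force: [1.8, 4.3, 6.5]
opening: 0.513
```

```bash
python3 m.py
```

```text
t 8.35 yaw 68.07 q6 -1.74 Mz [np.float64(0.02)] F [1.8 4.3 6.5] e6 -0.233 pos [ 0.4402 -0.1047  0.071 ] M [ 0.9  -0.32  0.02]
```

apply_moves --series '[0,0,0,0,0,-2.5,0,0,0,0,0,0]'

```text
t: 8.55
position: [0.4403, -0.1046, 0.071]
tool_rot: [3.14, -0.003, 1.231]
contact_force: [2.3, 4.6, 5.7]
opening: 0.507
```

```bash
python3 m.py
```

```text
t 8.55 yaw 70.55 q6 -4.21 Mz [np.float64(-0.166)] F [2.3 4.6 5.7] e6 -0.385 pos [ 0.4403 -0.1046  0.071 ] M [ 1.04 -0.34 -0.17]
```

apply_moves --series '[0,0,0,0,0,-2.5,0,0,0,0,0,0]'

```text
t: 8.75
position: [0.4403, -0.1046, 0.071]
tool_rot: [3.139, -0.003, 1.275]
contact_force: [2.8, 5.3, 5.8]
opening: 0.51
```

```bash
python3 m.py
```

```text
t 8.75 yaw 73.06 q6 -6.72 Mz [np.float64(-0.103)] F [2.8 5.3 5.8] e6 -0.34 pos [ 0.4403 -0.1046  0.071 ] M [ 1.06 -0.35 -0.1 ]
```

apply_moves --series '[0,0,0,0,0,-2.5,0,0,0,0,0,0]'

```text
t: 8.95
position: [0.4403, -0.1045, 0.071]
tool_rot: [3.139, -0.003, 1.319]
contact_force: [1.6, 5.5, 5.3]
opening: 0.511
```

```bash
python3 m.py
```

```text
t 8.95 yaw 75.57 q6 -9.23 Mz [np.float64(-0.008)] F [1.6 5.5 5.3] e6 -0.217 pos [ 0.4403 -0.1045  0.071 ] M [ 1.14 -0.35 -0.01]
```

apply_moves --series '[0,0,0,0,0,-2.5,0,0,0,0,0,0]'

```text
t: 9.15
position: [0.4403, -0.1044, 0.071]
tool_rot: [3.139, -0.003, 1.363]
contact_force: [2.2, 6.1, 5.4]
opening: 0.509
```

```bash
python3 m.py
```

```text
t 9.15 yaw 78.09 q6 -11.74 Mz [np.float64(0.128)] F [2.2 6.1 5.4] e6 -0.1 pos [ 0.4403 -0.1044  0.071 ] M [ 1.2  -0.43  0.13]
```

apply_moves --series '[0,0,0,0,0,-2.5,0,0,0,0,0,0]'

```text
t: 9.35
position: [0.4403, -0.1044, 0.071]
tool_rot: [3.139, -0.003, 1.407]
contact_force: [2.6, 5.9, 5.8]
opening: 0.508
```

```bash
python3 m.py
```

```text
t 9.35 yaw 80.61 q6 -14.26 Mz [np.float64(0.278)] F [2.6 5.9 5.8] e6 0.013 pos [ 0.4403 -0.1044  0.071 ] M [ 1.23 -0.38  0.28]
```

apply_moves --series '[0,0,0,0,0,-2,0,0,0,0,0,0]'

```text
t: 9.55
position: [0.4404, -0.1043, 0.071]
tool_rot: [3.139, -0.003, 1.442]
contact_force: [3.3, 5.6, 5.7]
opening: 0.505
```

```bash
python3 m.py
```

```text
t 9.55 yaw 82.6 q6 -16.25 Mz [np.float64(0.293)] F [3.3 5.6 5.7] e6 0.06 pos [ 0.4404 -0.1043  0.071 ] M [ 1.25 -0.47  0.29]
```

apply_moves --series '[0,0,0,0,0,-2,0,0,0,0,0,0]'

```text
t: 9.75
position: [0.4403, -0.1042, 0.071]
tool_rot: [3.139, -0.003, 1.476]
contact_force: [2.0, 7.2, 5.8]
opening: 0.512
```

```bash
python3 m.py
```

```text
t 9.75 yaw 84.59 q6 -18.23 Mz [np.float64(0.019)] F [2.  7.2 5.8] e6 -0.166 pos [ 0.4403 -0.1042  0.071 ] M [ 1.22 -0.41  0.02]
```

apply_moves --series '[0,0,0,0,0,-2,0,0,0,0,0,0]'

```text
t: 9.95
position: [0.4404, -0.1042, 0.071]
tool_rot: [3.139, -0.003, 1.511]
contact_force: [1.3, 6.5, 5.3]
opening: 0.512
```

```bash
python3 m.py
```

```text
t 9.95 yaw 86.58 q6 -20.23 Mz [np.float64(-0.01)] F [1.3 6.5 5.3] e6 -0.19 pos [ 0.4404 -0.1042  0.071 ] M [ 1.35 -0.39 -0.01]
```

apply_moves --series '[0,0,0,0,0,-2,0,0,0,0,0,0]'

```text
t: 10.15
position: [0.4403, -0.1042, 0.071]
tool_rot: [3.139, -0.003, 1.546]
contact_force: [2.7, 6.0, 4.9]
opening: 0.511
```

```bash
python3 m.py
```

```text
t 10.15 yaw 88.58 q6 -22.22 Mz [np.float64(-0.034)] F [2.7 6.  4.9] e6 -0.233 pos [ 0.4403 -0.1042  0.071 ] M [ 1.36 -0.44 -0.03]
```

apply_moves --series '[0,0,0,0,0,-2,0,0,0,0,0,0]'

```text
t: 10.35
position: [0.4404, -0.1041, 0.071]
tool_rot: [3.138, -0.003, 1.58]
contact_force: [1.9, 7.6, 6.6]
opening: 0.51
```

```bash
python3 m.py
```

```text
t 10.35 yaw 90.56 q6 -24.2 Mz [np.float64(-0.205)] F [1.9 7.6 6.6] e6 -0.422 pos [ 0.4404 -0.1041  0.071 ] M [ 1.46 -0.41 -0.2 ]
```

apply_moves --series '[0,0,0,0,0,-2,0,0,0,0,0,0]'

```text
t: 10.55
position: [0.4403, -0.104, 0.071]
tool_rot: [3.138, -0.004, 1.615]
contact_force: [2.2, 6.8, 6.9]
opening: 0.509
```

```bash
python3 m.py
```

```text
t 10.55 yaw 92.53 q6 -26.17 Mz [np.float64(-0.52)] F [2.2 6.8 6.9] e6 -0.641 pos [ 0.4403 -0.104   0.071 ] M [ 1.61 -0.43 -0.52]
```

apply_moves --series '[0,0,0,0,0,-1,0,0,0,0,0,0]'

```text
t: 10.75
position: [0.4403, -0.104, 0.071]
tool_rot: [3.138, -0.004, 1.632]
contact_force: [2.9, 6.3, 5.1]
opening: 0.512
```

```bash
python3 m.py
```

```text
t 10.75 yaw 93.49 q6 -27.14 Mz [np.float64(-0.555)] F [2.9 6.3 5.1] e6 -0.652 pos [ 0.4403 -0.104   0.071 ] M [ 1.67 -0.42 -0.56]
```

apply_moves --series '[0,0,0,0,0,0]'

```text
t: 10.85
position: [0.4404, -0.104, 0.071]
tool_rot: [3.138, -0.004, 1.631]
contact_force: [2.0, 7.2, 6.8]
opening: 0.509
```

```bash
python3 m.py
```

```text
t 10.85 yaw 93.47 q6 -27.12 Mz [np.float64(-0.535)] F [2.  7.2 6.8] e6 -0.555 pos [ 0.4404 -0.104   0.071 ] M [ 1.65 -0.46 -0.53]
```

apply_moves --series '[0,0,0,0,0,-1,0,0,0,0,0,0]'

```text
t: 11.05
position: [0.4403, -0.1039, 0.071]
tool_rot: [3.138, -0.004, 1.649]
contact_force: [2.0, 7.7, 5.7]
opening: 0.51
```

```bash
python3 m.py; python3 - <<'E'
from h import *
snap('wrist','wrist3.png')
E
```

```text
t 11.05 yaw 94.47 q6 -28.12 Mz [np.float64(-0.635)] F [2.  7.7 5.7] e6 -0.762 pos [ 0.4403 -0.1039  0.071 ] M [ 1.76 -0.46 -0.63]
```

View pics/wrist3.png

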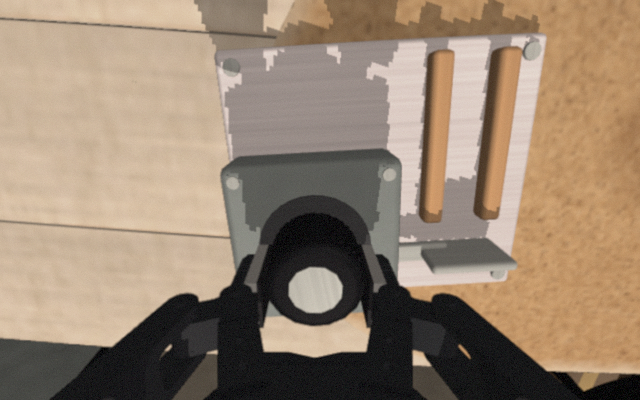

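apply_moves --series '[0,0,0,0,0,3,0,0,0,0,0,0]'

```text
t: 11.3
position: [0.4403, -0.1041, 0.071]
tool_rot: [3.138, -0.003, 1.596]
contact_force: [3.1, 7.0, 6.2]
opening: 0.508
```

```bash
python3 m.py
```

```text
t 11.3 yaw 91.44 q6 -25.09 Mz [np.float64(-0.297)] F [3.1 7.  6.2] e6 -0.054 pos [ 0.4403 -0.1041  0.071 ] M [ 1.55 -0.45 -0.3 ]
```

apply_moves --series '[0,0,0,0,0,2,0,0,0,0,0,0]'

```text
t: 11.5
position: [0.4403, -0.1041, 0.071]
tool_rot: [3.138, -0.003, 1.562]
contact_force: [2.8, 6.9, 5.9]
opening: 0.51
```

```bash
python3 m.py
```

```text
t 11.5 yaw 89.48 q6 -23.13 Mz [np.float64(-0.121)] F [2.8 6.9 5.9] e6 0.046 pos [ 0.4403 -0.1041  0.071 ] M [ 1.43 -0.46 -0.12]
```

apply_moves --series '[0,0,0,0,0,2,0,0,0,0,0,0]'

```text
t: 11.7
position: [0.4404, -0.1042, 0.071]
tool_rot: [3.139, -0.003, 1.527]
contact_force: [2.0, 6.8, 6.0]
opening: 0.511
```

```bash
python3 m.py
```

```text
t 11.7 yaw 87.5 q6 -21.14 Mz [np.float64(-0.01)] F [2.  6.8 6. ] e6 0.171 pos [ 0.4404 -0.1042  0.071 ] M [ 1.29 -0.42 -0.01]
```

apply_moves --series '[0,0,0,0,0,2,0,0,0,0,0,0]'

```text
t: 11.9
position: [0.4403, -0.1042, 0.071]
tool_rot: [3.139, -0.003, 1.492]
contact_force: [2.9, 7.5, 6.1]
opening: 0.509
```

```bash
python3 m.py
```

```text
t 11.9 yaw 85.5 q6 -19.14 Mz [np.float64(-0.098)] F [2.9 7.5 6.1] e6 0.17 pos [ 0.4403 -0.1042  0.071 ] M [ 1.26 -0.43 -0.1 ]
```

apply_moves --series '[0,0,0,0,0,2,0,0,0,0,0,0]'

```text
t: 12.1
position: [0.4403, -0.1043, 0.071]
tool_rot: [3.139, -0.003, 1.458]
contact_force: [2.5, 6.1, 5.2]
opening: 0.509
```

```bash
python3 m.py
```

```text
t 12.1 yaw 83.51 q6 -17.15 Mz [np.float64(0.06)] F [2.5 6.1 5.2] e6 0.259 pos [ 0.4403 -0.1043  0.071 ] M [ 1.21 -0.42  0.06]
```

apply_moves --series '[0,0,0,0,0,2,0,0,0,0,0,0]'

```text
t: 12.3
position: [0.4403, -0.1043, 0.071]
tool_rot: [3.139, -0.003, 1.423]
contact_force: [1.8, 6.0, 5.7]
opening: 0.514
```

```bash
python3 m.py
```

```text
t 12.3 yaw 81.52 q6 -15.17 Mz [np.float64(0.187)] F [1.8 6.  5.7] e6 0.359 pos [ 0.4403 -0.1043  0.071 ] M [ 1.27 -0.4   0.19]
```

apply_moves --series '[0,0,0,0,0,3,0,0,0,0,0,0]'

```text
t: 12.5
position: [0.4403, -0.1044, 0.071]
tool_rot: [3.139, -0.003, 1.37]
contact_force: [1.3, 6.2, 5.4]
opening: 0.514
```

```bash
python3 m.py
```

```text
t 12.5 yaw 78.48 q6 -12.13 Mz [np.float64(0.065)] F [1.3 6.2 5.4] e6 0.28 pos [ 0.4403 -0.1044  0.071 ] M [ 1.18 -0.4   0.07]
```

apply_moves --series '[0,0,0,0,0,3,0,0,0,0,0,0]'

```text
t: 12.7
position: [0.4403, -0.1045, 0.071]
tool_rot: [3.139, -0.003, 1.317]
contact_force: [1.4, 4.8, 5.4]
opening: 0.511
```

```bash
python3 m.py
```

```text
t 12.7 yaw 75.46 q6 -9.11 Mz [np.float64(-0.133)] F [1.4 4.8 5.4] e6 0.146 pos [ 0.4403 -0.1045  0.071 ] M [ 1.14 -0.4  -0.13]
```

apply_moves --series '[0,0,0,0,0,3,0,0,0,0,0,0]'

```text
t: 12.9
position: [0.4403, -0.1046, 0.071]
tool_rot: [3.14, -0.003, 1.264]
contact_force: [1.9, 5.3, 5.4]
opening: 0.511
```

```bash
python3 m.py
```

```text
t 12.9 yaw 72.43 q6 -6.1 Mz [np.float64(-0.324)] F [1.9 5.3 5.4] e6 -0.012 pos [ 0.4403 -0.1046  0.071 ] M [ 1.06 -0.26 -0.32]
```

apply_moves --series '[0,0,0,0,0,2,0,0,0,0,0,0]'

```text
t: 13.1
position: [0.4402, -0.1047, 0.071]
tool_rot: [3.14, -0.003, 1.23]
contact_force: [1.4, 5.1, 5.5]
opening: 0.508
```

```bash
python3 m.py
```

```text
t 13.1 yaw 70.46 q6 -4.12 Mz [np.float64(-0.257)] F [1.4 5.1 5.5] e6 -0.053 pos [ 0.4402 -0.1047  0.071 ] M [ 0.98 -0.24 -0.26]
```

apply_moves --series '[0,0,0,0,0,2,0,0,0,0,0,0]'

```text
t: 13.3
position: [0.4402, -0.1047, 0.071]
tool_rot: [3.14, -0.003, 1.195]
contact_force: [1.1, 4.5, 5.1]
opening: 0.509
```

```bash
python3 m.py
```

```text
t 13.3 yaw 68.47 q6 -2.14 Mz [np.float64(-0.029)] F [1.1 4.5 5.1] e6 0.163 pos [ 0.4402 -0.1047  0.071 ] M [ 0.9  -0.31 -0.03]
```

apply_moves --series '[0,0,0,0,0,2,0,0,0,0,0,0]'

```text
t: 13.5
position: [0.4402, -0.1048, 0.071]
tool_rot: [3.14, -0.003, 1.16]
contact_force: [1.1, 3.4, 5.3]
opening: 0.509
```

```bash
python3 m.py
```

```text
t 13.5 yaw 66.49 q6 -0.16 Mz [np.float64(0.087)] F [1.1 3.4 5.3] e6 0.267 pos [ 0.4402 -0.1048  0.071 ] M [ 0.89 -0.29  0.09]
```

apply_moves --series '[0,0,0,0,0,3,0,0,0,0,0,0]'

```text
t: 13.7
position: [0.4402, -0.1048, 0.071]
tool_rot: [3.14, -0.003, 1.108]
contact_force: [1.2, 3.6, 6.0]
opening: 0.515
```

```bash
python3 m.py
```

```text
t 13.7 yaw 63.47 q6 2.86 Mz [np.float64(0.097)] F [1.2 3.6 6. ] e6 0.377 pos [ 0.4402 -0.1048  0.071 ] M [ 0.82 -0.27  0.1 ]
```

apply_moves --series '[0,0,0,0,0,3,0,0,0,0,0,0]'

```text
t: 13.9
position: [0.4402, -0.1049, 0.071]
tool_rot: [3.14, -0.003, 1.055]
contact_force: [1.0, 3.8, 4.8]
opening: 0.506
```

```bash
python3 m.py
```

```text
t 13.9 yaw 60.45 q6 5.87 Mz [np.float64(-0.039)] F [1.  3.8 4.8] e6 0.242 pos [ 0.4402 -0.1049  0.071 ] M [ 0.83 -0.3  -0.04]
```

apply_moves --series '[0,0,0,0,0,3,0,0,0,0,0,0]'

```text
t: 14.1
position: [0.4401, -0.105, 0.071]
tool_rot: [3.14, -0.002, 1.002]
contact_force: [0.9, 3.4, 6.2]
opening: 0.512
```

```bash
python3 m.py
```

```text
t 14.1 yaw 57.43 q6 8.89 Mz [np.float64(-0.183)] F [0.9 3.4 6.2] e6 0.101 pos [ 0.4401 -0.105   0.071 ] M [ 0.74 -0.18 -0.18]
```

apply_moves --series '[0,0,0,0,0,3,0,0,0,0,0,0]'

```text
t: 14.3
position: [0.44, -0.1051, 0.071]
tool_rot: [3.14, -0.002, 0.95]
contact_force: [0.7, 3.2, 5.5]
opening: 0.508
```

```bash
python3 m.py
```

```text
t 14.3 yaw 54.4 q6 11.91 Mz [np.float64(-0.363)] F [0.7 3.2 5.5] e6 -0.057 pos [ 0.44   -0.1051  0.071 ] M [ 0.72 -0.12 -0.36]
```

apply_moves --series '[0,0,0,0,0,2,0,0,0,0,0,0]'

```text
t: 14.5
position: [0.44, -0.1051, 0.071]
tool_rot: [3.14, -0.002, 0.915]
contact_force: [1.2, 3.0, 6.0]
opening: 0.51
```

```bash
python3 m.py
```

```text
t 14.5 yaw 52.45 q6 13.87 Mz [np.float64(-0.117)] F [1.2 3.  6. ] e6 0.08 pos [ 0.44   -0.1051  0.071 ] M [ 0.64 -0.2  -0.12]
```

apply_moves --series '[0,0,0,0,0,2,0,0,0,0,0,0]'

```text
t: 14.7
position: [0.44, -0.1051, 0.071]
tool_rot: [3.14, -0.002, 0.881]
contact_force: [0.7, 2.8, 6.2]
opening: 0.507
```

```bash
python3 m.py
```

```text
t 14.7 yaw 50.46 q6 15.85 Mz [np.float64(-0.023)] F [0.7 2.8 6.2] e6 0.209 pos [ 0.44   -0.1051  0.071 ] M [ 0.59 -0.15 -0.02]
```

apply_moves --series '[0,0,0,0,0,2,0,0,0,0,0,0]'

```text
t: 14.9
position: [0.44, -0.1052, 0.071]
tool_rot: [3.14, -0.002, 0.846]
contact_force: [-0.5, 1.7, 6.1]
opening: 0.511
```

```bash
python3 m.py
```

```text
t 14.9 yaw 48.49 q6 17.83 Mz [np.float64(0.135)] F [-0.5  1.7  6.1] e6 0.372 pos [ 0.44   -0.1052  0.071 ] M [ 0.62 -0.13  0.13]
```

apply_moves --series '[0,0,0,0,0,3,0,0,0,0,0,0]'

```text
t: 15.1
position: [0.4399, -0.1052, 0.071]
tool_rot: [3.141, -0.002, 0.793]
contact_force: [0.1, 2.3, 5.7]
opening: 0.507
```

```bash
python3 m.py
```

```text
t 15.1 yaw 45.45 q6 20.86 Mz [np.float64(0.02)] F [0.1 2.3 5.7] e6 0.335 pos [ 0.4399 -0.1052  0.071 ] M [ 0.47 -0.06  0.02]
```

apply_moves --series '[0,0,0,0,0,2.5,0,0,0,0,0,0]'

```text
t: 15.3
position: [0.4398, -0.1053, 0.071]
tool_rot: [3.141, -0.002, 0.749]
contact_force: [-0.3, 1.6, 6.3]
opening: 0.511
```

```bash
python3 m.py
```

```text
t 15.3 yaw 42.94 q6 23.37 Mz [np.float64(-0.052)] F [-0.3  1.6  6.3] e6 0.178 pos [ 0.4398 -0.1053  0.071 ] M [ 0.55  0.01 -0.05]
```

apply_moves --series '[0,0,0,0,0,2.5,0,0,0,0,0,0]'

```text
t: 15.5
position: [0.4398, -0.1054, 0.071]
tool_rot: [3.141, -0.002, 0.705]
contact_force: [0.5, 2.7, 6.9]
opening: 0.51
```

```bash
python3 m.py
```

```text
t 15.5 yaw 40.42 q6 25.88 Mz [np.float64(-0.143)] F [0.5 2.7 6.9] e6 0.062 pos [ 0.4398 -0.1054  0.071 ] M [ 0.42  0.08 -0.14]
```

apply_moves --series '[0,0,0,0,0,2.5,0,0,0,0,0,0]'

```text
t: 15.7
position: [0.4397, -0.1054, 0.071]
tool_rot: [3.141, -0.001, 0.662]
contact_force: [0.3, 1.6, 5.8]
opening: 0.51
```

```bash
python3 m.py
```

```text
t 15.7 yaw 37.9 q6 28.4 Mz [np.float64(-0.293)] F [0.3 1.6 5.8] e6 -0.053 pos [ 0.4397 -0.1054  0.071 ] M [ 0.44  0.1  -0.29]
```

apply_moves --series '[0,0,0,0,0,2,0,0,0,0,0,0]'

```text
t: 15.9
position: [0.4396, -0.1054, 0.071]
tool_rot: [3.141, -0.001, 0.627]
contact_force: [-0.4, 1.5, 6.3]
opening: 0.511
```

```bash
python3 m.py
```

```text
t 15.9 yaw 35.93 q6 30.37 Mz [np.float64(-0.187)] F [-0.4  1.5  6.3] e6 0.021 pos [ 0.4396 -0.1054  0.071 ] M [ 0.34  0.13 -0.19]
```

apply_moves --series '[0,0,0,0,0,2,0,0,0,0,0,0]'

```text
t: 16.1
position: [0.4396, -0.1055, 0.071]
tool_rot: [3.141, -0.001, 0.592]
contact_force: [-0.3, 1.0, 6.7]
opening: 0.511
```

```bash
python3 m.py
```

```text
t 16.1 yaw 33.94 q6 32.36 Mz [np.float64(0.003)] F [-0.3  1.   6.7] e6 0.194 pos [ 0.4396 -0.1055  0.071 ] M [0.34 0.12 0.  ]
```

apply_moves --series '[0,0,0,0,0,2,0,0,0,0,0,0]'

```text
t: 16.3
position: [0.4396, -0.1055, 0.071]
tool_rot: [3.141, -0.001, 0.558]
contact_force: [-1.1, 1.7, 6.3]
opening: 0.51
```

```bash
python3 m.py
```

```text
t 16.3 yaw 31.96 q6 34.33 Mz [np.float64(0.158)] F [-1.1  1.7  6.3] e6 0.326 pos [ 0.4396 -0.1055  0.071 ] M [0.32 0.1  0.16]
```

Click 3 was at a yaw of about 33.5°. Next is click 4.

apply_moves --series '[0,0,0,0,0,2.5,0,0,0,0,0,0]'

```text
t: 16.5
position: [0.4395, -0.1055, 0.071]
tool_rot: [3.141, -0.001, 0.514]
contact_force: [-1.3, 0.5, 6.5]
opening: 0.513
```

```bash
python3 m.py
```

```text
t 16.5 yaw 29.45 q6 36.85 Mz [np.float64(0.097)] F [-1.3  0.5  6.5] e6 0.349 pos [ 0.4395 -0.1055  0.071 ] M [0.31 0.2  0.1 ]
```

apply_moves --series '[0,0,0,0,0,2.5,0,0,0,0,0,0]'

```text
t: 16.7
position: [0.4395, -0.1056, 0.071]
tool_rot: [3.141, -0.001, 0.47]
contact_force: [-1.3, 0.5, 7.6]
opening: 0.51
```

```bash
python3 m.py
```

```text
t 16.7 yaw 26.93 q6 39.36 Mz [np.float64(0.022)] F [-1.3  0.5  7.6] e6 0.228 pos [ 0.4395 -0.1056  0.071 ] M [0.3  0.23 0.02]
```

apply_moves --series '[0,0,0,0,0,2.5,0,0,0,0,0,0]'

```text
t: 16.9
position: [0.4394, -0.1056, 0.071]
tool_rot: [3.141, -0.001, 0.426]
contact_force: [-1.3, 1.7, 6.8]
opening: 0.509
```

```bash
python3 m.py
```

```text
t 16.9 yaw 24.41 q6 41.88 Mz [np.float64(-0.051)] F [-1.3  1.7  6.8] e6 0.115 pos [ 0.4394 -0.1056  0.071 ] M [ 0.27  0.27 -0.05]
```

apply_moves --series '[0,0,0,0,0,2,0,0,0,0,0,0]'

```text
t: 17.1
position: [0.4393, -0.1056, 0.071]
tool_rot: [3.141, -0.0, 0.391]
contact_force: [-1.4, -0.0, 7.0]
opening: 0.512
```

```bash
python3 m.py
```

```text
t 17.1 yaw 22.41 q6 43.87 Mz [np.float64(-0.185)] F [-1.4 -0.   7. ] e6 -0.006 pos [ 0.4393 -0.1056  0.071 ] M [ 0.23  0.38 -0.19]
```

apply_moves --series '[0,0,0,0,0,2,0,0,0,0,0,0]'

```text
t: 17.3
position: [0.4393, -0.1056, 0.071]
tool_rot: [3.141, -0.0, 0.356]
contact_force: [-1.8, 0.5, 7.2]
opening: 0.509
```

```bash
python3 m.py
```

```text
t 17.3 yaw 20.4 q6 45.88 Mz [np.float64(-0.305)] F [-1.8  0.5  7.2] e6 -0.096 pos [ 0.4393 -0.1056  0.071 ] M [ 0.16  0.43 -0.3 ]
```

apply_moves --series '[0,0,0,0,0,2,0,0,0,0,0,0]'

```text
t: 17.5
position: [0.4392, -0.1057, 0.071]
tool_rot: [3.141, -0.0, 0.321]
contact_force: [-2.2, -0.0, 7.4]
opening: 0.512
```

```bash
python3 m.py
```

```text
t 17.5 yaw 18.42 q6 47.87 Mz [np.float64(-0.105)] F [-2.2 -0.   7.4] e6 0.092 pos [ 0.4392 -0.1057  0.071 ] M [ 0.12  0.43 -0.1 ]
```

apply_moves --series '[0,0,0,0,0,1,0,0,0,0,0,0]'

```text
t: 17.7
position: [0.4392, -0.1057, 0.071]
tool_rot: [3.141, -0.0, 0.304]
contact_force: [-2.5, 0.3, 6.9]
opening: 0.513
```

```bash
python3 m.py
```

```text
t 17.7 yaw 17.45 q6 48.84 Mz [np.float64(-0.012)] F [-2.5  0.3  6.9] e6 0.085 pos [ 0.4392 -0.1057  0.071 ] M [ 0.11  0.38 -0.01]
```

Four rests counted at yaws of about 68, 50, 33.5 and 17.4°, and the moment is now near zero. I'm releasing.

apply_moves --series '[0,0,0,0,0,0,0,0,0,0,0,0,0,0,0,0,0,0,0,0,0,0,0,0,0,0,0,0,0,0,0,0,0,0,0,0,0,0,0,0,0,0,0,0,0,0,0,0]' --hand 1

```text
t: 18.5
position: [0.4391, -0.1054, 0.0703]
tool_rot: [-3.141, -0.0, 0.306]
contact_force: [-0.2, 0.1, -0.7]
opening: 0.998
```

```bash
python3 m.py
```

```text
t 18.5 yaw 17.56 q6 48.73 Mz [np.float64(-0.023)] F [-0.2  0.1 -0.7] e6 0.0 pos [ 0.4391 -0.1054  0.0703] M [ 0.02  0.02 -0.02]
```

apply_moves --series '[0,0,-0.01,0,0,0,0,0,-0.015,0,0,0,0,0,-0.015,0,0,0,0,0,-0.018,0,0,0,0,0,-0.02,0,0,0,0,0,-0.02,0,0,0,0,0,-0.02,0,0,0,0,0,-0.02,0,0,0,0,0,-0.02,0,0,0,0,0,-0.02,0,0,0,0,0,0,0,0,0,0,0,0,0,0,0]'

```text
t: 19.7
position: [0.4393, -0.1055, 0.2488]
tool_rot: [3.141, -0.001, 0.307]
contact_force: [-0.5, -0.2, -0.1]
opening: 1.003
```

```bash
python3 m.py; python3 - <<'E'
from h import *
c,im=snap('wrist','wrist4.png')
c0=None
for n in('top','side'): snap(n,n+'4.png')
E
```

```text
t 19.7 yaw 17.56 q6 48.72 Mz [np.float64(-0.007)] F [-0.5 -0.2 -0.1] e6 0.0 pos [ 0.4393 -0.1055  0.2488] M [ 0.04  0.01 -0.01]
```

View pics/wrist4.png

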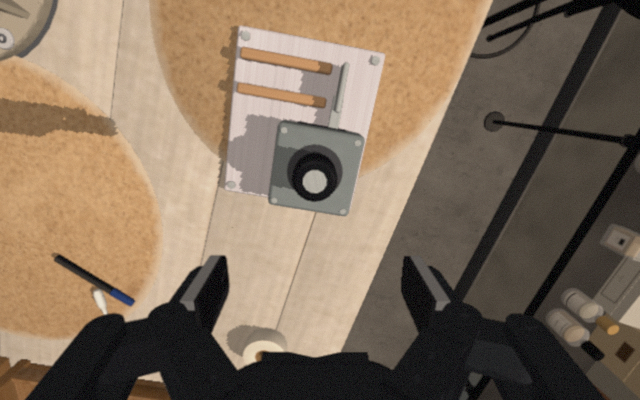

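View pics/side4.png

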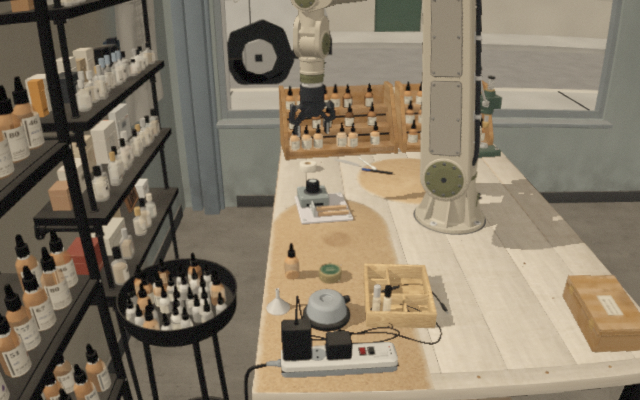

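```bash
python3 - <<'E'
from h import *
a=cv2.imread('pics/wrist3.png')[215:300,390:550]; b=cv2.imread('pics/wrist4.png')[40:140,300:400]; d=cv2.imread('pics/wrist1.png')[40:140,300:400]
cv2.imwrite('pics/gA.png',cv2.resize(a,None,fx=5,fy=5,interpolation=cv2.INTER_CUBIC))
cv2.imwrite('pics/gB.png',np.hstack([cv2.resize(x,None,fx=4,fy=4,interpolation=cv2.INTER_CUBIC) for x in(d,b)]))
E
```

```text
(no output)
```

View pics/gA.png

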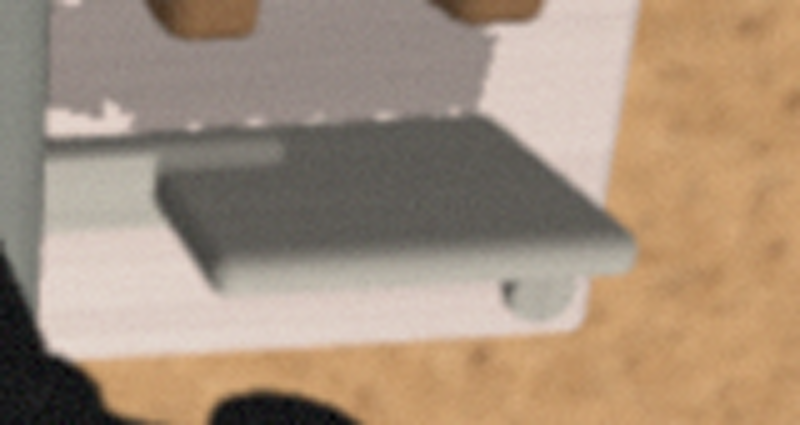

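View pics/gB.png

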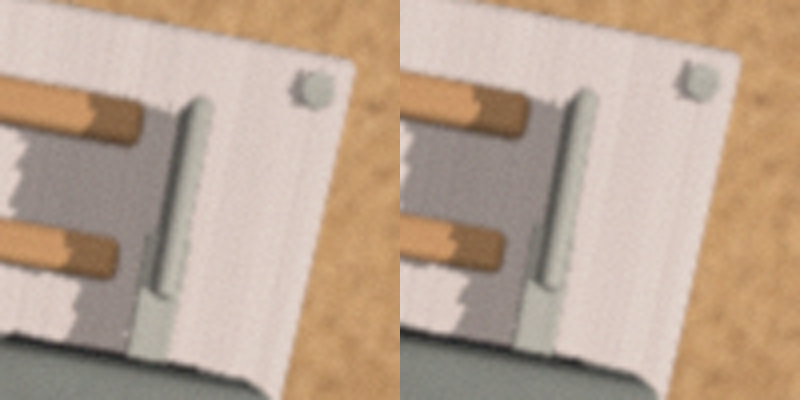

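```bash
python3 - <<'E'
from h import *
s=robot.observe(); c=robot.get_calibration('wrist')
def T(p,r):
    M=np.eye(4);M[:3,:3]=R.from_euler('xyz',r).as_matrix();M[:3,3]=p;return M
X=np.linalg.inv(T(s['position'],s['tool_rot']))@np.array(c['extrinsics'])
c3=dict(c);c3['extrinsics']=T([.4403,-.1039,.071],[3.138,-.004,1.649])@X
c1=dict(c);c1['extrinsics']=T([.4353,-.1051,.2481],[-3.1412,.0003,.3061])@X
k=np.array([.4389,-.1055])
yw=np.radians(98.5)  # refine from screws
a=np.array([-.0095,.083]);  
p=[onz(c,*q,.046)[:2] for q in((284,129),(359,140),(347,211),(274,202))]
a=(p[0]-p[3])+(p[1]-p[2]); yw=np.arctan2(a[1],a[0]);print('jig yaw',np.degrees(yw))
ex=np.array([np.cos(yw),np.sin(yw)]);ey=np.array([-ex[1],ex[0]])
for z in(.046,.057):
  for nm,cc,pts in(('stop',c3,((433,270),(515,265))),('start',c1,((351,66),(342,112))),('now',c,((347,64),(338,111)))):
    q=[onz(cc,*u,z)[:2]-k for u in pts]
    print(z,nm,[ (round(v@ex*1e3,1),round(v@ey*1e3,1)) for v in q],np.linalg.norm(q[0]-q[1]).round(4))
E
```

```text
jig yaw 99.11047804346452
0.046 stop [(np.float64(67.9), np.float64(-21.7)), (np.float64(115.5), np.float64(-22.7))] 0.0476
0.046 start [(np.float64(114.8), np.float64(-16.1)), (np.float64(69.5), np.float64(-14.9))] 0.0453
0.046 now [(np.float64(115.5), np.float64(-14.6)), (np.float64(69.4), np.float64(-13.4))] 0.0461
0.057 stop [(np.float64(63.4), np.float64(-14.3)), (np.float64(107.6), np.float64(-15.3))] 0.0442
0.057 start [(np.float64(113.7), np.float64(-15.1)), (np.float64(69.9), np.float64(-13.9))] 0.0438
0.057 now [(np.float64(114.3), np.float64(-13.7)), (np.float64(69.8), np.float64(-12.6))] 0.0445
```

The gate crops before and after match, and the gate has moved about 8 mm from its place at the stop. I'll check the bystanders, then hand in.

```bash
python3 - <<'E'
from h import *
a=cv2.imread('pics/side0.png').astype(int);b=cv2.imread('pics/side4.png').astype(int)
for n,(x,y) in dict(bottle=(291,262),tin=(330,272),roll=(307,166),jig=(323,205)).items():
    print(n,abs(a-b)[y-14:y+14,x-20:x+20].mean().round(2))
print(robot.sign_off())
E
```

```text
bottle 1.47
tin 1.48
roll 1.22
jig 1.49
the job is handed in; nothing more can be done
None
```

The jig is set to the fourth bottle size, and I handed the job in at about 20 s of the 70 s allowed.

I turned the knob anticlockwise to its end stop, which I felt at about 0.64 N m. That is well above the clicks' 0.3 N m and below the 1.4 N m limit. I then turned it clockwise four clicks and let go with the moment at about zero.

- **Click count:** click zero was at a tool yaw of about 85°, and the next four rests were at about 68, 50, 33.5 and 17.4°. They came at nearly the same angles in both directions, so the grip did not slip noticeably. Opening the jaws left no residual force.
- **Gate position:** in the wrist pictures the gate stands about 8 mm further along the jig's +y than it did at the stop. It also looks the same as it did at the beginning, because the knob happened to start in this same fourth click.
- **Bystanders:** the bottle, tin and label roll look unchanged in the side picture.

Two things did not agree perfectly:
- **Moment bias:** the moment reading carried a bias of roughly 0.05 to 0.1 N m that changed with turning direction, so each rest angle is good only to about 1 to 2°.
- **Side force:** the grip was slightly off centre, which put a side force of up to about 8 N on the knob. That is far below the limits.

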